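# Close a split lens housing on its dowels and hold it shut

## Task

Set the loose stepped lens cell, wide flange down, into the round pocket of the lower housing half and let go of it. Then fit the housing cover, the half with the grip block on top, over the two dowels (wide hole on the thick dowel, narrow hole on the thin one) and press it down against the sprung pad until the two halves meet all round; finish while still holding it pressed shut with the gripper, because it springs open if let go. Leave the other things on the bench where they are.

Things in the scene. Friction and masses are not known exactly. Their poses are not given: they have to be found in the camera images.
- housing: fixed lower half of an aluminium housing: block 120 (x) x 70 (y) x 24 mm on a dark plate 140 x 90 x 8 mm. Origin: centre of the plate's underside on the bench; z up. Flat rim 32 mm above origin. Central round pocket 44 mm across, 4 mm chamfer; its floor is the sprung pad, 8 mm below the rim. Dowels at y = 0, 18 mm above the rim, tips tapered 4 mm: thick (d 10) at x = +44, thin (d 6) at x = -44 mm
- seam (a point): centre of the housing's rim plane (on the pocket's axis, 32 mm above the bench); axes as the housing's
- dowel_thick (a point): centre of the tip of the thick dowel, 18 mm above the rim
- dowel_thin (a point): centre of the tip of the thin dowel, 18 mm above the rim
- pad (a joint): how far the sprung pad in the pocket is pressed down, m: 0 = up, travel 0.006, about 0.004 when closed on the cell. Spring 3.5 N at 0, plus 0.8 N per mm; the cell alone does not move it. A cover resting freely on the cell stays about 4 mm open; closing it takes 4 to 5 N down besides the cover's weight, 10 N or so keeps it surely shut
- cover: loose upper half, right side up on the bench: aluminium, 120 (x) x 70 (y) x 22 mm, 0.22 kg, cavity 55 x 54 x 14 mm deep below. Centred on top a dark grip block 44 (x) x 28 (y) mm, 26 high (top 48 mm above underside), to grip across its 28 mm. Origin: centre of underside; z up. Vertical through holes at y = 0: x = +44 mm (12 wide, thick dowel), x = -44 mm (8 wide, thin dowel), 1 mm play all round
- hole_thick (a point): centre of the lower mouth of the cover's wide hole, in the plane of the underside
- hole_thin (a point): centre of the lower mouth of the cover's narrow hole, in the plane of the underside
- lens_cell: loose stepped round steel lens cell, upright, 0.06 kg: flange 40 mm diameter (foot tapered 3 mm), 10 mm high, on it a neck 26 mm diameter up to 26 mm height, dark glass on top. Origin: centre of the underside; z up. Seated, its underside is 8 mm below the rim and its top 18 mm above it: 4 mm more than the cover's cavity takes, so the cover presses it down
- barrel: lens barrel, upright dark cylinder 28 mm diameter, 45 mm tall (bystander); origin under its middle
- driver: screwdriver lying flat, about 200 mm long (bystander); origin under its middle
- jar: white lidded jar, 50 mm diameter, 65 mm tall (bystander); origin under its middle
- tweezers: steel tweezers lying flat, about 120 mm long, 6 mm high (bystander); origin under its middle
- screw_tray: open black two-compartment tray of screws, 100 x 70 x 22 mm (bystander); origin under its middle
- spacer: flat aluminium ring, 48 mm outside, 32 mm bore, 8 mm high (bystander); origin under its middle
- blank: plain aluminium plate 120 x 70 x 8 mm without holes or grip block (bystander, not the cover); origin under its middle
Not all that is in view belongs to the job. What is shaped like the lens_cell but orange or pink is not meant. What is shaped like the cover but orange or yellow is not meant.

How it is judged:
By the outcome, as a careful person would: the job done as asked, in the order asked, and still so for the second after the job is handed in, while the arm keeps its last pose, push and grip.
It also fails if it takes over 48 s, if anything falls off the work surface, if the arm or the gripper's body presses on something with over 40 N, if the wrist force passes 120 N, or if a joint passes its speed limit or range.

## Robot

A 6-joint arm with a two-finger parallel gripper is mounted at the origin on the work surface. World frame = base frame: x ahead of the robot, y to its left, z up, the work surface at z = 0. Lengths are in m, angles in rad, forces in N, time in s.
With the tool pointing down it reaches from about 0.35 to 0.775 m from the base axis. Payload 5.5 kg.
Tool frame: the origin (TCP) lies midway between the tips of the shut fingers; the grasp point (between the pads) lies hold_point_z behind it (hold_point_z is the distance from the TCP to the grasp point, in m); z points along the fingers, y is the direction in which the jaws open and shut (so a half turn about z gives the same grasp; the last joint's range is limited). The gripper opens to 85 mm and grips with 20 to 120 N. Pads are 22 mm wide; open, the fingers measure 114 mm over their backs; the gripper's body (76 mm by 85 mm) begins 54 mm behind the grasp point. The pads swing forward as they close: fully open they stand 13 mm farther back than shut.
Start: joints at [1.088, 0.313, 0.046, 1.304, 0, 1.431], TCP at [0.193, 0.542, 0.231] pointing down, gripper open.
Joint ranges: [-2.76, 2.76], [-0.86, 1.69], [-1.03, 1.26], [-2.2, 2.34], [-1.47, 1.5], [-3.14, 3.14]. Speed limits (rad/s): [2.57, 2.57, 3.14, 3.14, 3.14, 3.14].

## Interface

Orientations are given as a unit quaternion [w, x, y, z].
In Python, from workcell import * gives the robot as it stands. The module is installed in compiled form; this text tells all that it offers.
- The arm moves only by the tool jog_arm, never from a script. Its argument "plan" is a list of rows, each a list of 6 numbers: the shift along the world's x, y, z in m, then the turn, a rotation vector about the world's x, y, z in degrees. A call has exactly 10 rows; each row shifts and turns the commanded pose from where the row before left it; what a row does not reach is not made up. A row lasts 1/10 s, in which the tool goes at most 50 mm and 8.59 degrees, less where a joint would pass 70% of its speed; a pose out of reach is approached as far as the arm can. A call with a gripper value outside its range is refused whole. "hand" is the opening, from 0 (shut) to 1 (fully open), set as the call begins (left out, the last holds). The fingers move at their own pace and stop on an object; "force" is the grip in N (left out, the last holds). Time passes only in rows, so rows that do not move let the fingers close, or fill a call up. It gives the time, the measured TCP pose, the force and the opening at its end, in the units of the state.
- get_state(): the state, without advancing time (a new reading comes with each control period).
- read_camera(name): name is "side" or "top"; returns the picture (480x640x3 uint8, red, green, blue); there is no depth.
- calibration(name): a dict with "K" (3x3 intrinsics, pixels), "world_to_cam" (4x4, takes a point from world to camera coordinates). Camera axes: x right, y down, z forward; pixel columns grow to the right and rows downward; lengths in m; the calibration is good to about 2 mm. A picture is of the moment at which its call begins. calibration takes no time and is no camera call.
- hand_in(): hands the job in, once; it reports no verdict.
The state is a dict: "clock": time; "joint_pos": joint angles; "qvel": joint speeds; "tau": joint torques, N m; "tcp_pos": TCP position; "orientation": TCP orientation; "wrist_force": force on the tool from outside, world axes, zero at the start; "ft_torque": the same for the moment, N m; "finger_gap": finger opening in m.
Only numpy, scipy, OpenCV 4.12 (cv2) and the standard library are available. Lean on these libraries where they do the work, as an engineer would, in place of code of your own. Each camera call takes 0.05 s, during which the arm holds its last target.

## Working session

There is one attempt and no reset: what is moved stays moved. The work goes in short steps, Python scripts to look and compute and a tool call to move; the robot and the scene stay as the last step left them, time stands still between calls to the robot, and variables do not carry over. Pictures are saved under pics/ and viewed, and the job is handed in when it is done.

Besides the shell and the picture viewer there is one more tool, called after "Call:" by a JSON object that holds its "api" and its "payload", one argument or row to a line. jog_arm: Moves the arm, as the interface text tells. Its arguments: {"type":"object","properties":{"plan":{"type":"array","items":{"type":"array","items":{"type":"number"}}},"hand":{"type":"number"},"force":{"type":"number"}},"required":["plan"]}

```bash
mkdir -p pics
python3 - <<'E'
from workcell import *
import cv2
print(get_state())
for n in("top","side"):
    im=read_camera(n); cv2.imwrite(f"pics/{n}0.png",im[:,:,::-1]); c=calibration(n); print(n,c)
try: print(hold_point_z)
except Exception as e: print(e)
E
```

```text
{'clock': 0.0, 'joint_pos': array([ 1.08837566e+00,  3.13997587e-01,  4.49647599e-02,  1.30362698e+00,
       -6.06744104e-06,  1.43122870e+00]), 'qvel': array([-5.57366192e-04,  9.83798745e-04, -1.30981999e-03, -7.26067728e-04,
       -1.04191939e-03,  2.27947332e-05]), 'tau': array([-7.33147608e-04, -4.80628395e+01,  2.98533583e+01,  1.94989733e-02,
       -1.20749896e-04,  1.30441386e-06]), 'tcp_pos': array([0.19304584, 0.54106289, 0.23040468]), 'orientation': array([-2.82229650e-04,  1.70588058e-01,  9.85341995e-01, -8.87974212e-04]), 'wrist_force': array([ 0.15992304, -0.40505286, -1.16558003]), 'ft_torque': array([ 0.00651828,  0.00724976, -0.04498186]), 'finger_gap': 0.08541012974180537}
top {'K': array([[481.6496836 ,   0.        , 319.24942144],
       [  0.        , 481.6496836 , 245.34358874],
       [  0.        ,   0.        ,   1.        ]]), 'world_to_cam': array([[-0.01753129, -0.99984547, -0.00129975,  0.0185206 ],
       [-0.98775403,  0.01752082, -0.15503227,  0.54691154],
       [ 0.15503109, -0.00143408, -0.98790855,  1.18262887],
       [ 0.        ,  0.        ,  0.        ,  1.        ]])}
side {'K': array([[440.60818747,   0.        , 316.5459128 ],
       [  0.        , 440.60818747, 237.11185248],
       [  0.        ,   0.        ,   1.        ]]), 'world_to_cam': array([[ 0.94389923, -0.33022779, -0.00196029, -0.51548364],
       [-0.21847532, -0.62000072, -0.75356993,  0.15953662],
       [ 0.24763435,  0.71172236, -0.65736483,  0.96107845],
       [ 0.        ,  0.        ,  0.        ,  1.        ]])}
0.0187
```

View pics/top0.png

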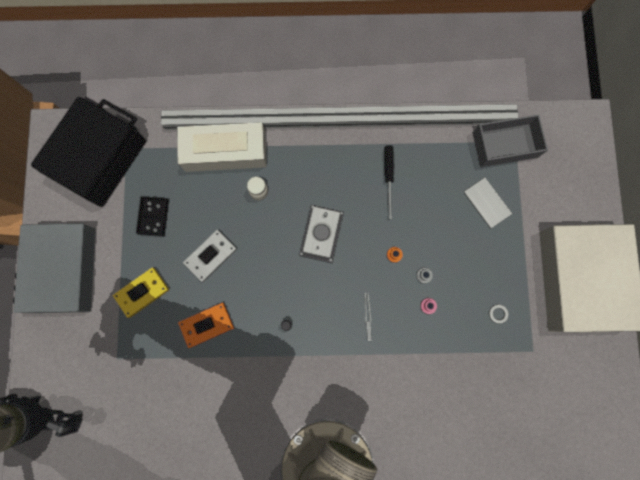

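View pics/side0.png

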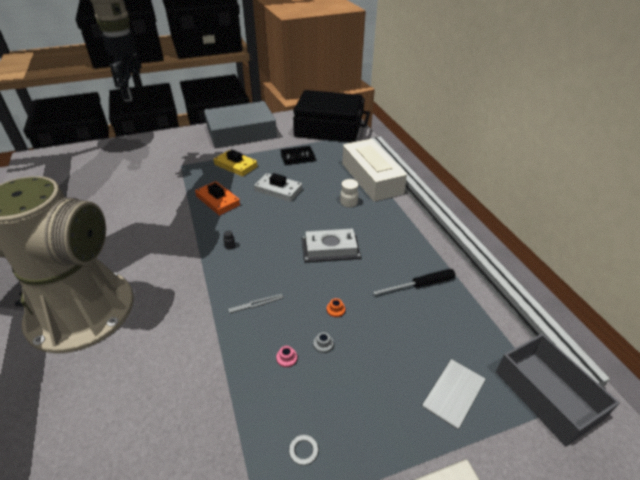

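Top view: the lens-cell candidates are steel (425,275), orange (395,255), pink (429,306) and the flat ring (499,314). The cover candidates are silver (209,254), yellow (140,292), orange (206,325) and the blank (488,203). I choose the steel cell and the silver cover. The housing is at (321,234). Next I'll check these in close crops.

Run:
```python
import cv2,numpy as np
im=cv2.imread("pics/top0.png")
def crop(im,x,y,w,h,k): return cv2.resize(im[y:y+h,x:x+w],None,fx=k,fy=k,interpolation=cv2.INTER_CUBIC)
a=crop(im,295,200,50,66,9.0); b=crop(im,180,226,60,60,9.9)
cv2.imwrite("pics/c_house.png",crop(im,290,200,64,66,9)); cv2.imwrite("pics/c_cover.png",crop(im,177,224,64,62,9)); cv2.imwrite("pics/c_cell.png",crop(im,405,255,40,40,14))
s=cv2.imread("pics/side0.png")
cv2.imwrite("pics/s_house.png",crop(s,295,220,72,48,11)); cv2.imwrite("pics/s_cover.png",crop(s,245,165,66,42,12)); cv2.imwrite("pics/s_cell.png",crop(s,303,322,40,40,14))
```

```text
(no output)
```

View pics/c_house.png

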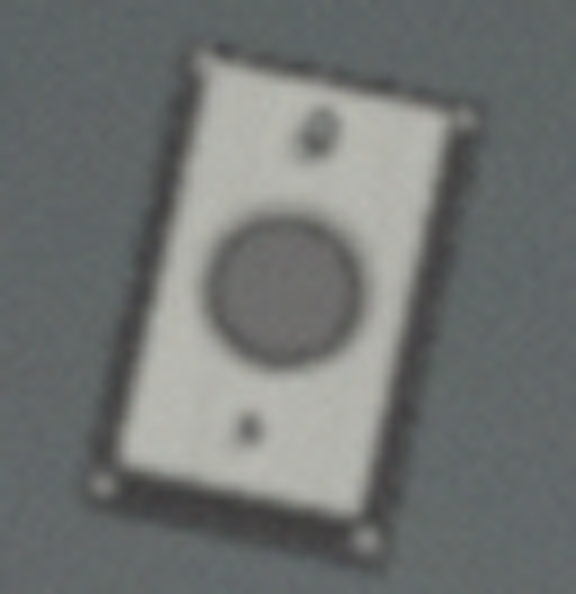

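View pics/c_cover.png

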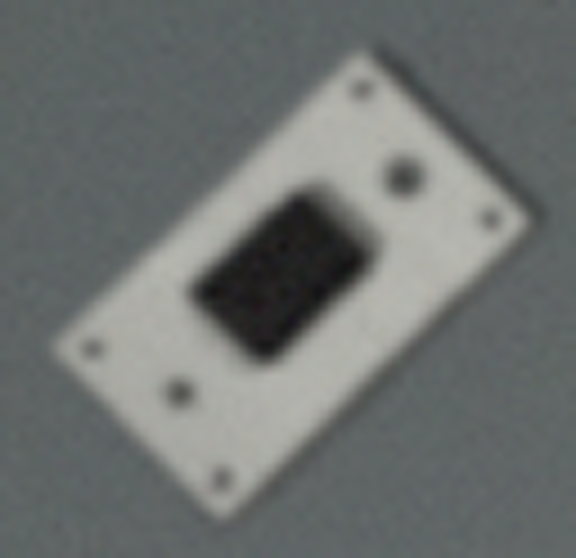

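View pics/c_cell.png

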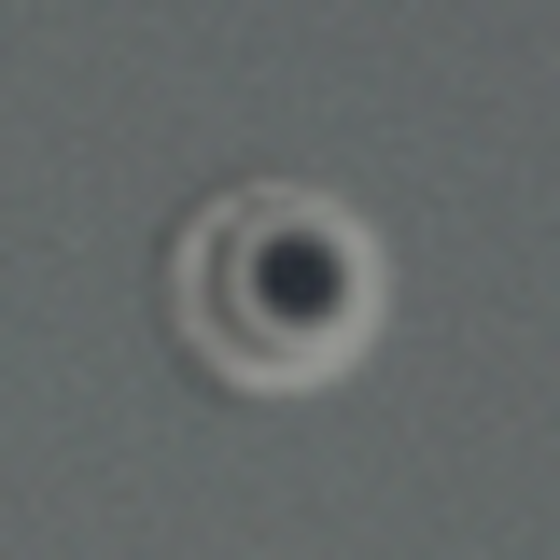

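View pics/s_house.png

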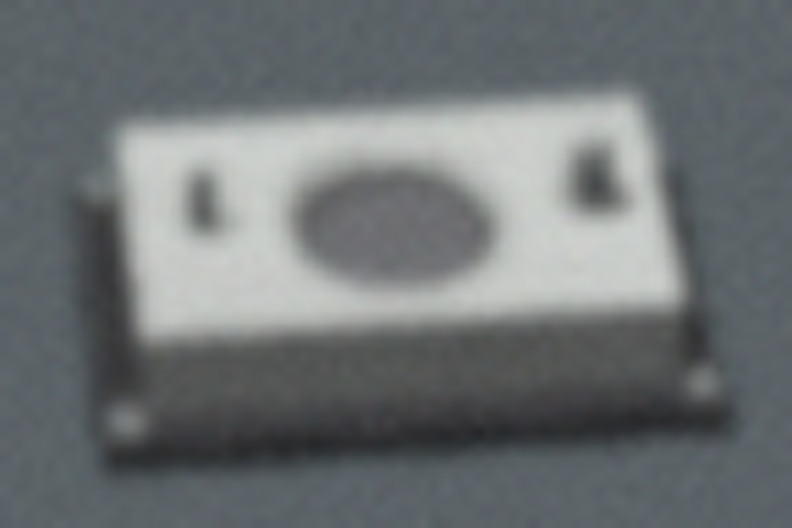

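View pics/s_cover.png

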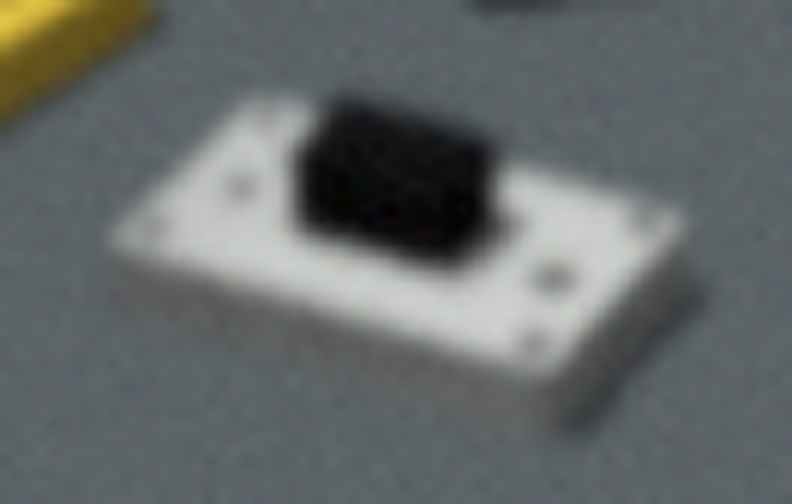

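View pics/s_cell.png

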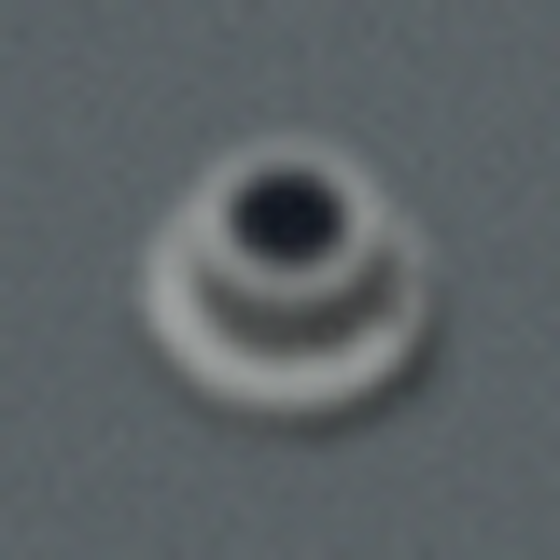

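The crops show:
- **Cell:** the steel one at top (425,275), with a grey flange and dark glass.
- **Cover:** silver, with the black grip block. The wide hole is at about top (221.5,243.5) and the narrow one at about (196.7,267.4).
- **Housing:** rim centre at about (321.3,232). The thick dowel is at the upper end, near (325,214).

Next I'll work out the poses.

```bash
cat > h.py <<'E'
import numpy as np
from workcell import *
from scipy.optimize import least_squares
def proj(n,P):
    c=calibration(n);T=c["world_to_cam"];p=np.atleast_2d(P)@T[:3,:3].T+T[:3,3];q=p@c["K"].T;return q[:,:2]/q[:,2:]
def back(n,uv,z):
    c=calibration(n);T=c["world_to_cam"];R=T[:3,:3];C=-R.T@T[:3,3]
    d=R.T@np.linalg.inv(c["K"])@np.array([uv[0],uv[1],1.]);return C+d*(z-C[2])/d[2]
def px(cr,pts):
    x0,y0,k=cr;return np.array([[x0+(u+.5)/k-.5,y0+(v+.5)/k-.5] for u,v in pts])
def fit(obs,guess):  # obs: list (cam, local pts, pix)
    def w(p,L):
        c,s=np.cos(p[2]),np.sin(p[2]);L=np.asarray(L);return np.c_[p[0]+c*L[:,0]-s*L[:,1],p[1]+s*L[:,0]+c*L[:,1],L[:,2]]
    f=lambda p:np.concatenate([(proj(n,w(p,L))-u).ravel() for n,L,u in obs])
    r=least_squares(f,guess);return r.x,r.fun.reshape(-1,2)
E
cat > fit0.py <<'E'
from h import *
np.set_printoptions(precision=4,suppress=True)
rim=[(.06,.035,.032),(.06,-.035,.032),(-.06,-.035,.032),(-.06,.035,.032)]
H=px((290,200,9),[(203,62),(455,113),(362,517),(118,466)])
Hp=px((290,200,9),[(285,291)])
Hs=px((295,220,11),[(635,92),(685,305),(140,340),(118,128)])
tip=[(.044,0,.05),(-.044,0,.05)]
for o in ([("top",rim,H)],[("side",rim,Hs)],[("top",rim,H),("side",rim,Hs)]):
    p,r=fit(o,[.55,0,-.25]);print("house",p[:2],np.degrees(p[2]));print(r.round(2).tolist())
print("pocket floor@24 , rim@32", back("top",Hp[0],.024),back("top",Hp[0],.032))
cov=[(.06,-.035,.022),(.06,.035,.022),(-.06,.035,.022),(-.06,-.035,.022),(.044,0,.022),(-.044,0,.022)]
Ct=px((177,224,9),[(534,222),(363,50),(52,344),(223,520),(403,177),(180,392)])
Cs=px((245,165,12),[(550,378),(690,213),(262,97),(108,242),(552,275),(242,187)])
for o in ([("top",cov,Ct)],[("side",cov,Cs)],[("top",cov,Ct),("side",cov,Cs)]):
    p,r=fit(o,[.5,.3,-.8]);print("cover",p[:2],np.degrees(p[2]));print(r.round(2).tolist())
ct=px((405,255,14),[(300,278),(281,286)]);cs=px((303,322,14),[(290,215)])
print("cell",back("top",ct[0],.026),back("top",ct[1],.010),back("side",cs[0],.026))
E
python3 fit0.py
```

```text
house [0.5847 0.0032] -13.152473618298245
[[0.76, 0.14], [-0.88, -0.0], [-0.13, -0.05], [0.25, -0.08]]
house [0.5844 0.005 ] -13.850365887585788
[[0.03, 0.51], [-0.02, -0.36], [0.09, -0.28], [-0.1, 0.2]]
house [0.5844 0.0039] -13.420425735292481
[[0.63, 0.21], [-1.03, 0.2], [-0.5, 0.11], [-0.1, -0.04], [0.09, 0.67], [0.26, -0.2], [0.39, 0.14], [-0.03, 0.6]]
pocket floor@24 , rim@32 [0.5853 0.0031 0.024 ] [0.5838 0.0032 0.032 ]
cover [0.5301 0.2934] -46.021049669378584
[[-0.56, 0.05], [-0.06, 0.34], [0.45, 0.06], [-0.07, -0.27], [0.22, -0.09], [0.02, -0.07]]
cover [0.5295 0.2956] -45.33498602041496
[[-0.32, -0.72], [-0.53, 0.44], [-0.08, 0.33], [0.35, 0.08], [0.46, 0.06], [0.13, -0.05]]
cover [0.5297 0.2939] -45.80224586121393
[[-0.78, 0.1], [-0.35, 0.46], [0.27, 0.32], [-0.16, -0.09], [-0.02, 0.02], [-0.13, 0.12], [-0.24, -0.34], [-0.27, 0.84], [0.3, 0.54], [0.57, 0.26], [0.65, 0.42], [0.41, 0.18]]
cell [ 0.4698 -0.2623  0.026 ] [ 0.4699 -0.2623  0.01  ] [ 0.4695 -0.2595  0.026 ]
```

Both cameras agree to about 2 mm. Mean positions are cell (0.470,-0.261), housing (0.5845,0.004) at yaw ≈ -13.4°, and cover (0.530,0.2945) at yaw ≈ -45.8°. I'll go to the cell on a path that keeps clear of the base.

Call:
{"api": "jog_arm", "payload": {
  "plan": [
    [0.026,-0.034,0,0,0,0.6],
    [0.026,-0.034,0,0,0,0.6],
    [0.026,-0.034,0,0,0,0.6],
    [0.026,-0.034,0,0,0,0.6],
    [0.026,-0.034,0,0,0,0.6],
    [0.026,-0.034,0,0,0,0.6],
    [0.026,-0.034,0,0,0,0.6],
    [0.026,-0.034,0,0,0,0.6],
    [0.026,-0.034,0,0,0,0.6],
    [0.026,-0.034,0,0,0,0.6]
  ],
  "hand": 0.6,
  "force": 40
}}

```text
clock: 1.1
tcp_pos: [0.4538, 0.2, 0.2311]
orientation: [-0.0, 0.119, 0.993, 0.0]
wrist_force: [1.3, 0.2, 0.4]
finger_gap: 0.0512
```

Call:
{"api": "jog_arm", "payload": {
  "plan": [
    [0.002,-0.046,0,0,0,0],
    [0.002,-0.046,0,0,0,0],
    [0.002,-0.046,0,0,0,0],
    [0.002,-0.046,0,0,0,0],
    [0.002,-0.046,0,0,0,0],
    [0.002,-0.046,0,0,0,0],
    [0.002,-0.046,0,0,0,0],
    [0.002,-0.046,0,0,0,0],
    [0.002,-0.046,0,0,0,0],
    [0,-0.046,0,0,0,0]
  ]
}}

```text
clock: 2.1
tcp_pos: [0.4709, -0.2603, 0.231]
orientation: [-0.0, 0.119, 0.993, 0.0]
wrist_force: [0.9, -0.0, 0.2]
finger_gap: 0.0509
```

Call:
{"api": "jog_arm", "payload": {
  "plan": [
    [0,0,-0.03,0,0,0],
    [0,0,-0.03,0,0,0],
    [0,0,-0.03,0,0,0],
    [0,0,-0.03,0,0,0],
    [0,0,-0.03,0,0,0],
    [0,0,-0.02,0,0,0],
    [0,0,0,0,0,0],
    [0,0,0,0,0,0],
    [0,0,0,0,0,0],
    [0,0,0,0,0,0]
  ]
}}

```text
clock: 3.1
tcp_pos: [0.4723, -0.2592, 0.0628]
orientation: [0.001, 0.119, 0.993, -0.001]
wrist_force: [0.2, 0.1, 1.1]
finger_gap: 0.051
```

```bash
cat > look.py <<'E'
import sys,cv2
from workcell import *
# look.py tag cam x y w h k
tag=sys.argv[1]
for a in sys.argv[2:]:
    n,x,y,w,h,k=a.split(","); x,y,w,h=map(int,(x,y,w,h));k=float(k)
    im=read_camera(n)[:,:,::-1]; cv2.imwrite(f"pics/{tag}_{n}_full.png",im)
    cv2.imwrite(f"pics/{tag}_{n}.png",cv2.resize(im[y:y+h,x:x+w],None,fx=k,fy=k,interpolation=cv2.INTER_CUBIC))
E
python3 look.py a top,385,235,80,80,7 side,283,290,90,80,7
```

```text
(no output)
```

View pics/a_top.png

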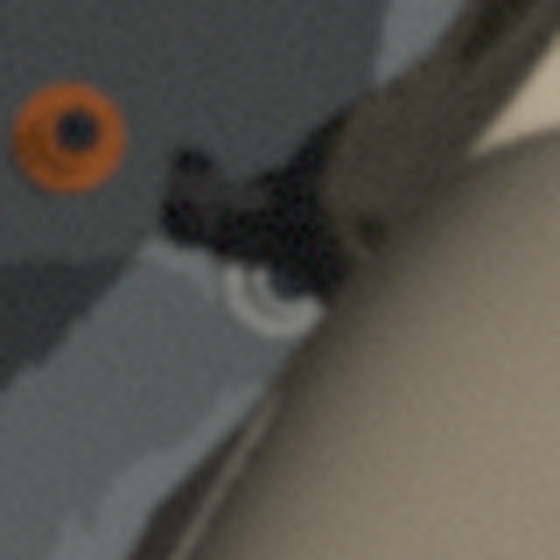

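View pics/a_side.png

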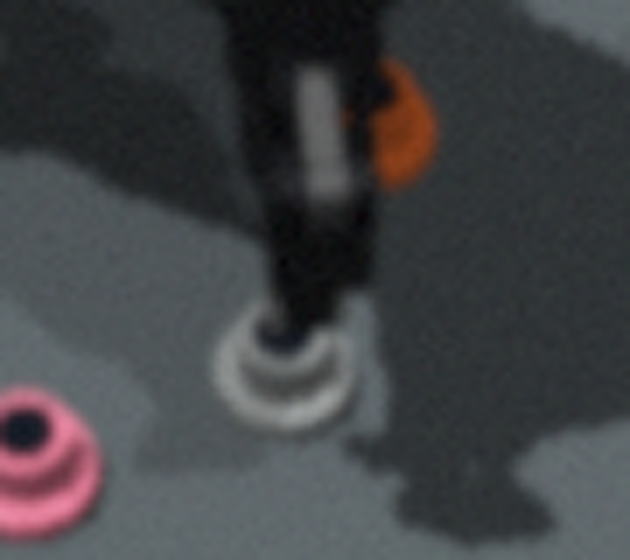

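The top view shows the fingers straddling the cell at crop (275,290). The orange cell is clear of them at (70,135). In the side view the cell is at (285,365), under the fingers. I'll go down and close.

Call:
{"api": "jog_arm", "payload": {
  "plan": [
    [-0.001,-0.001,-0.01,0,0,0],
    [-0.001,-0.001,-0.01,0,0,0],
    [0,0,-0.01,0,0,0],
    [0,0,-0.01,0,0,0],
    [0,0,-0.01,0,0,0],
    [0,0,0,0,0,0],
    [0,0,0,0,0,0],
    [0,0,0,0,0,0],
    [0,0,0,0,0,0],
    [0,0,0,0,0,0]
  ]
}}

```text
clock: 4.2
tcp_pos: [0.4696, -0.2606, 0.0118]
orientation: [0.0, 0.119, 0.993, -0.0]
wrist_force: [0.5, -0.0, 0.1]
finger_gap: 0.0514
```

Call:
{"api": "jog_arm", "payload": {
  "plan": [
    [0,0,0,0,0,0],
    [0,0,0,0,0,0],
    [0,0,0,0,0,0],
    [0,0,0,0,0,0],
    [0,0,0,0,0,0],
    [0,0,0,0,0,0],
    [0,0,0,0,0,0],
    [0,0,0,0,0,0],
    [0,0,0,0,0,0],
    [0,0,0,0,0,0]
  ],
  "hand": 0,
  "force": 40
}}

```text
clock: 5.2
tcp_pos: [0.4695, -0.2606, 0.0118]
orientation: [0.0, 0.119, 0.993, -0.0]
wrist_force: [-0.5, 0.4, 5.0]
finger_gap: 0.0241
```

Call:
{"api": "jog_arm", "payload": {
  "plan": [
    [0,0,0.02,0,0,0],
    [0,0,0.04,0,0,0],
    [0,0,0.04,0,0,0],
    [0.016,0.038,0,0,0,0],
    [0.016,0.038,0,0,0,0],
    [0.016,0.038,0,0,0,0],
    [0.017,0.038,0,0,0,0],
    [0.017,0.038,0,0,0,0],
    [0.017,0.038,0,0,0,0],
    [0.016,0.037,0,0,0,0]
  ]
}}

```text
clock: 6.2
tcp_pos: [0.5845, 0.0064, 0.1108]
orientation: [-0.0, 0.119, 0.993, 0.0]
wrist_force: [0.5, -0.2, -0.4]
finger_gap: 0.0243
```

Call:
{"api": "jog_arm", "payload": {
  "plan": [
    [0,0,-0.01,0,0,0],
    [0,0,-0.01,0,0,0],
    [0,0,-0.01,0,0,0],
    [0,0,-0.01,0,0,0],
    [0,0,0,0,0,0],
    [0,0,0,0,0,0],
    [0,0,0,0,0,0],
    [0,0,0,0,0,0],
    [0,0,0,0,0,0],
    [0,0,0,0,0,0]
  ]
}}

```text
clock: 7.2
tcp_pos: [0.5845, 0.0046, 0.0717]
orientation: [0.0, 0.119, 0.993, 0.0]
wrist_force: [-0.0, -1.1, -0.4]
finger_gap: 0.0242
```

```bash
python3 look.py b top,281,195,80,80,7 side,280,190,100,80,8; python3 -c "
from workcell import *;s=get_state();print(s['tcp_pos'],s['orientation'],s['wrist_force'],s['finger_gap'])"
```

```text
[0.58441027 0.00463528 0.07152104] [1.94486647e-04 1.18712895e-01 9.92928601e-01 5.77748085e-05] [ 0.19137178  0.34005363 -0.40464086] 0.023885439873095077
```

View pics/b_top.png

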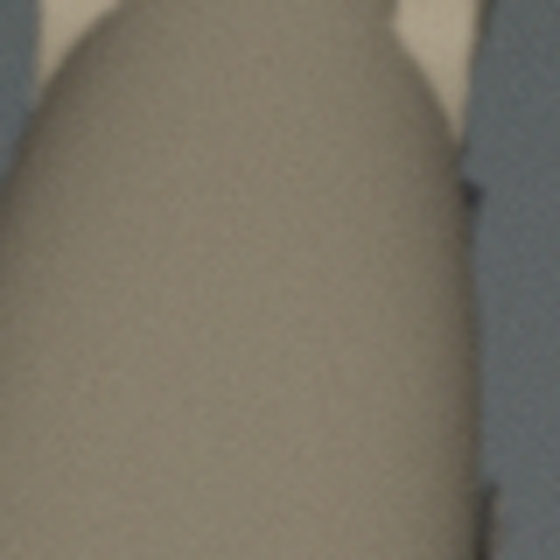

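View pics/b_side.png

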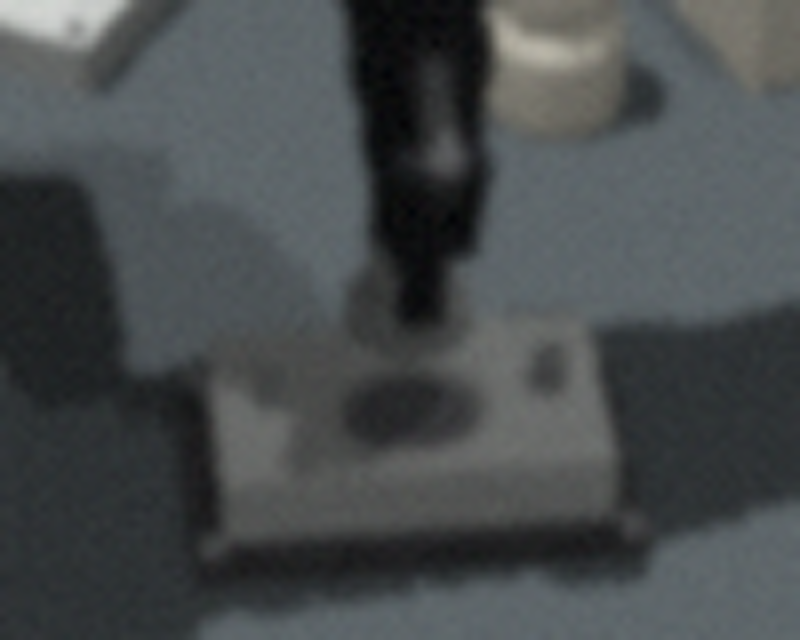

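The arm hides the pocket from the top camera. In the side crop, the held flange spans x 347–468 with its lower edge at y≈352, and the pocket is centred near (412,410). I'll compare both with the projection.

```bash
cat > ov.py <<'E'
from h import *
import cv2
im=cv2.imread("pics/b_side_full.png");k=8;x0,y0=280,190
c=cv2.resize(im[190:270,280:380],None,fx=k,fy=k,interpolation=cv2.INTER_CUBIC)
t=np.linspace(0,2*np.pi,60)
def ring(cx,cy,z,r,col):
    p=proj("side",np.c_[cx+r*np.cos(t),cy+r*np.sin(t),np.full(60,z)])
    p=((p-[x0,y0]+.5)*k-.5);print(p.min(0),p.max(0));cv2.polylines(c,[p.astype(int)],True,col,1)
ring(.5844,.0046,.0597+.003,.020,(0,0,255));ring(.5844,.0046,.0597+.010,.020,(0,0,255))
ring(.5844,.0046,.032,.022,(0,255,0));
ring(.5844,.0046,.032,.026,(0,255,0));ring(.5844,.0046,.024,.022,(255,255,0))
cv2.imwrite("pics/b_ov.png",c)
E
python3 ov.py
```

```text
[343.71204718 278.2705455 ] [475.69692439 363.33875315]
[343.8735326  260.59143314] [476.430649   345.52492919]
[336.54612972 349.90901541] [479.03709684 444.06902675]
[323.6005433  341.63268594] [492.01139171 452.92322655]
[336.40110233 369.1999522 ] [478.20543345 463.49384419]
```

View pics/b_ov.png

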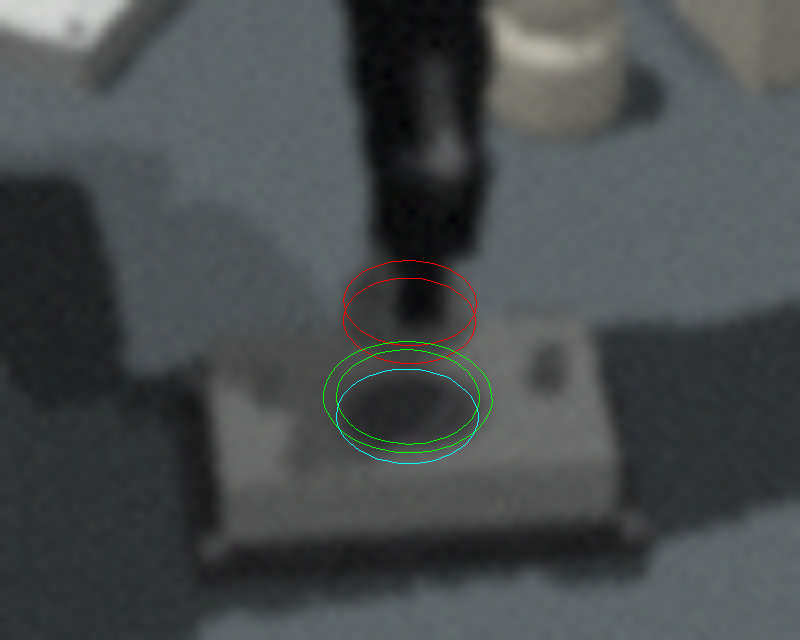

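The offsets are within about 1 mm, and the pocket has 2 mm of clearance plus the chamfer. I'll lower it gently.

Call:
{"api": "jog_arm", "payload": {
  "plan": [
    [0,0,-0.004,0,0,0],
    [0,0,-0.004,0,0,0],
    [0,0,-0.004,0,0,0],
    [0,0,-0.004,0,0,0],
    [0,0,-0.004,0,0,0],
    [0,0,-0.004,0,0,0],
    [0,0,-0.003,0,0,0],
    [0,0,0,0,0,0],
    [0,0,0,0,0,0],
    [0,0,0,0,0,0]
  ]
}}

```text
clock: 8.3
tcp_pos: [0.5845, 0.0045, 0.0445]
orientation: [0.0, 0.119, 0.993, 0.0]
wrist_force: [-0.5, 1.0, -0.9]
finger_gap: 0.0244
```

Call:
{"api": "jog_arm", "payload": {
  "plan": [
    [0,0,-0.002,0,0,0],
    [0,0,-0.002,0,0,0],
    [0,0,-0.002,0,0,0],
    [0,0,-0.001,0,0,0],
    [0,0,-0.001,0,0,0],
    [0,0,0,0,0,0],
    [0,0,0,0,0,0],
    [0,0,0,0,0,0],
    [0,0,0,0,0,0],
    [0,0,0,0,0,0]
  ]
}}

```text
clock: 9.3
tcp_pos: [0.5844, 0.0046, 0.0364]
orientation: [0.0, 0.119, 0.993, 0.0]
wrist_force: [-0.8, -0.3, -0.6]
finger_gap: 0.0239
```

No contact force at about 0.6 mm above the seat, so the cell is inside the pocket. I'll release it and lift.

Call:
{"api": "jog_arm", "payload": {
  "plan": [
    [0,0,0,0,0,0],
    [0,0,0,0,0,0],
    [0,0,0,0,0,0],
    [0,0,0,0,0,0],
    [0,0,0.005,0,0,0],
    [0,0,0.02,0,0,0],
    [0,0,0.03,0,0,0],
    [0,0,0.03,0,0,0],
    [0,0,0.03,0,0,0],
    [0,0,0.03,0,0,0]
  ],
  "hand": 0.6
}}

```text
clock: 10.3
tcp_pos: [0.5842, 0.0046, 0.183]
orientation: [0.0, 0.119, 0.993, 0.0]
wrist_force: [0.9, 0.0, 0.7]
finger_gap: 0.0514
```

Call:
{"api": "jog_arm", "payload": {
  "plan": [
    [-0.005,0.028,0,0,0,-3.5],
    [-0.005,0.029,0,0,0,-3.5],
    [-0.005,0.029,0,0,0,-3.5],
    [-0.005,0.029,0,0,0,-3.5],
    [-0.006,0.029,0,0,0,-3.5],
    [-0.006,0.029,0,0,0,-3.5],
    [-0.006,0.029,0,0,0,-3],
    [-0.006,0.029,0,0,0,-3],
    [-0.005,0.029,0,0,0,-3],
    [-0.005,0.03,0,0,0,-2]
  ],
  "hand": 0.7
}}

```text
clock: 11.3
tcp_pos: [0.53, 0.2957, 0.1818]
orientation: [0.0, 0.389, 0.921, 0.0]
wrist_force: [1.1, 0.5, -0.9]
finger_gap: 0.0601
```

```bash
python3 look.py c top,290,200,64,66,9 side,295,205,72,66,9; python3 -c "
from workcell import *;s=get_state();print(s['tcp_pos'],s['orientation'],s['wrist_force'],s['finger_gap'],s['clock'])"
```

```text
[0.52940705 0.297782   0.18161035] [-7.52424847e-05  3.86133173e-01  9.22442832e-01  6.23411595e-04] [-0.43721965 -0.45034344 -0.4983575 ] 0.06003982714725324 11.4
```

View pics/c_top.png

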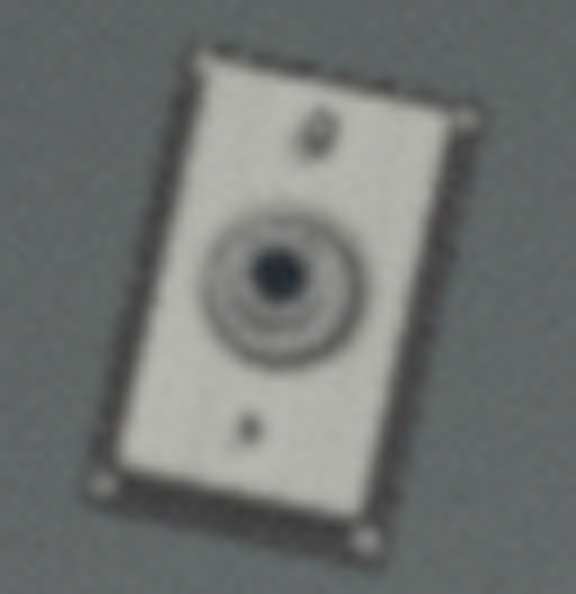

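View pics/c_side.png

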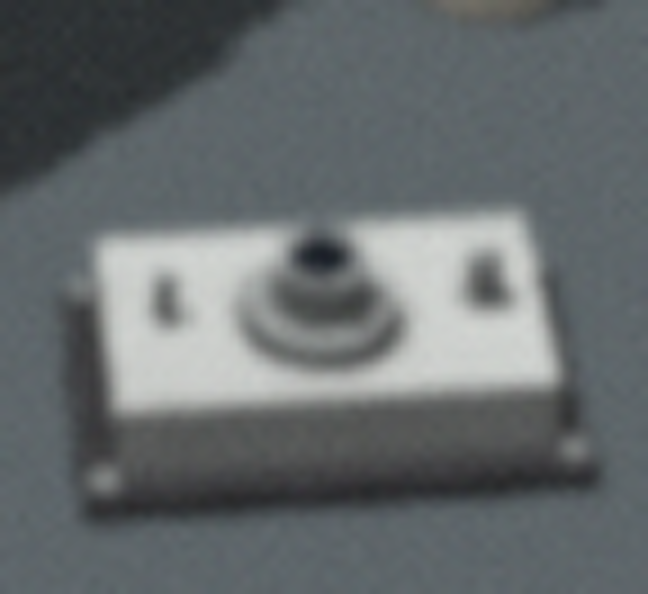

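View pics/c_side_full.png

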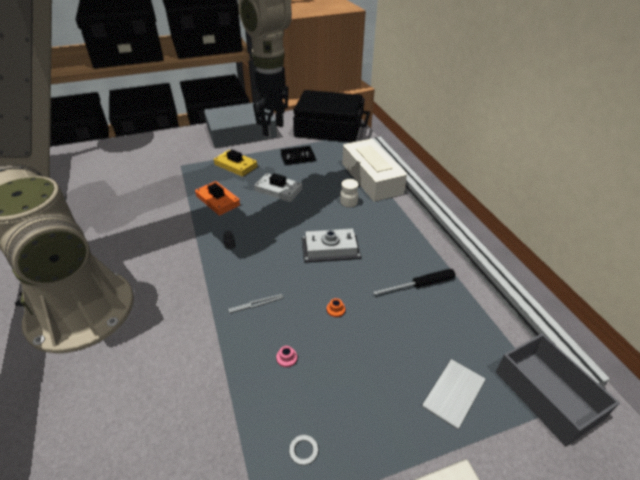

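The cell sits upright in the pocket, with its glass at top crop (278,275) and the flange inside the rim circle. Next I'll check its height numerically and go down onto the cover's grip block.

Run:
```python
from h import *
t=px((290,200,9),[(278,275)])[0];s=px((295,205,9),[(321,255)])[0]
for z in(.05,.054): print(z,back("top",t,z),back("side",s,z))
```

```text
0.05 [0.5851236  0.00516172 0.05      ] [0.58424479 0.00733563 0.05      ]
0.054 [0.58436582 0.0051799  0.054     ] [0.58252824 0.00298367 0.054     ]
```

Call:
{"api": "jog_arm", "payload": {
  "plan": [
    [0,0,-0.02,0,0,0],
    [0,0,-0.02,0,0,0],
    [0,0,-0.02,0,0,0],
    [0,0,-0.02,0,0,0],
    [0,0,-0.02,0,0,0],
    [0,0,0,0,0,0],
    [0,0,0,0,0,0],
    [0,0,0,0,0,0],
    [0,0,0,0,0,0],
    [0,0,0,0,0,0]
  ]
}}

```text
clock: 12.4
tcp_pos: [0.531, 0.2948, 0.0824]
orientation: [0.001, 0.388, 0.922, 0.001]
wrist_force: [-1.3, -0.7, 0.1]
finger_gap: 0.0595
```

```bash
python3 look.py d top,170,214,80,80,7 side,235,120,90,90,6.6; python3 -c "
from workcell import *;s=get_state();print(s['tcp_pos'],s['orientation'],s['wrist_force'],s['finger_gap'],s['clock'])"
```

```text
[0.53061245 0.29473414 0.08195652] [3.89739253e-04 3.87776927e-01 9.21753085e-01 3.92073937e-04] [0.23710193 0.42536317 0.57912001] 0.05975340310018098 12.5
```

View pics/d_top.png

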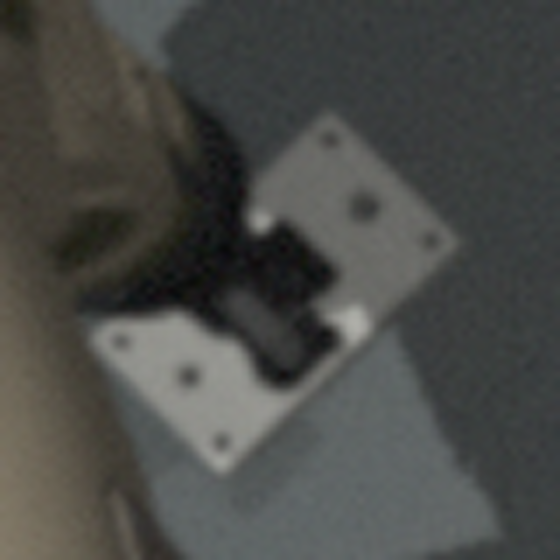

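View pics/d_side.png

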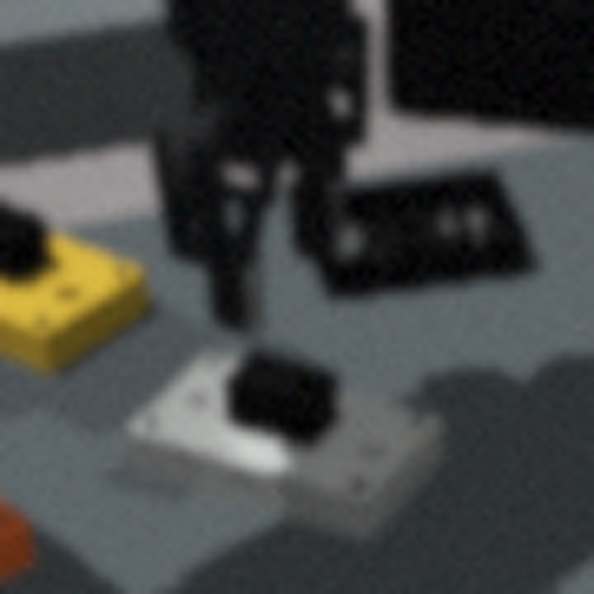

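The cell back-projects to a seated height in both cameras (z≈0.050), with agreement to about 2 mm. In both views the fingers straddle the silver cover's grip block: top crop (285,300), side crop (285,395). I'll go down and grip.

Call:
{"api": "jog_arm", "payload": {
  "plan": [
    [0,0,-0.012,0,0,0],
    [0,0,-0.012,0,0,0],
    [0,0,-0.012,0,0,0],
    [0,0,-0.01,0,0,0],
    [0,0,-0.007,0,0,0],
    [0,0,-0.004,0,0,0],
    [0,0,0,0,0,0],
    [0,0,0,0,0,0],
    [0,0,0,0,0,0],
    [0,0,0,0,0,0]
  ]
}}

```text
clock: 13.5
tcp_pos: [0.5307, 0.2947, 0.0249]
orientation: [0.0, 0.388, 0.922, 0.0]
wrist_force: [-0.1, 0.5, -0.1]
finger_gap: 0.0595
```

Call:
{"api": "jog_arm", "payload": {
  "plan": [
    [0,0,0,0,0,0],
    [0,0,0,0,0,0],
    [0,0,0,0,0,0],
    [0,0,0,0,0,0],
    [0,0,0,0,0,0],
    [0,0,0,0,0,0],
    [0,0,0,0,0,0],
    [0,0,0,0,0,0],
    [0,0,0,0,0,0],
    [0,0,0,0,0,0]
  ],
  "hand": 0,
  "force": 80
}}

```text
clock: 14.5
tcp_pos: [0.5306, 0.2947, 0.0248]
orientation: [0.0, 0.388, 0.922, 0.0]
wrist_force: [0.0, -1.3, 4.6]
finger_gap: 0.0266
```

```bash
python3 look.py e top,177,224,64,62,9 side,245,165,66,42,12
```

```text
(no output)
```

View pics/e_top.png

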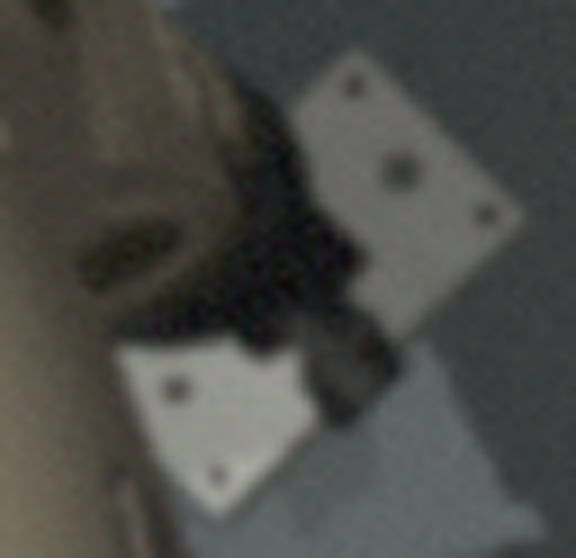

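View pics/e_side.png

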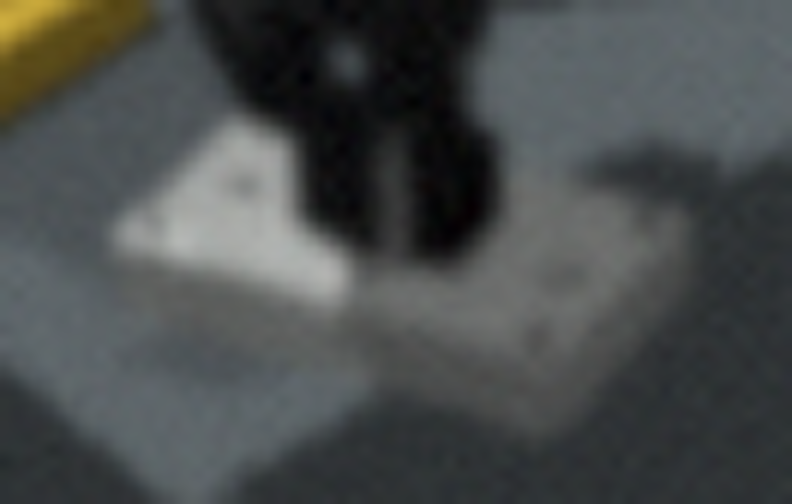

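The wide hole is now at top crop (400,171) and the narrow one at (177,389). The cover shifted about 1 mm as the fingers centred it. I'll refine the housing yaw with a quick image fit.

Run:
```python
from h import *
import cv2
im=cv2.imread("pics/top0.png",0)
def rect(x,y,w,h,th,z):
    c=cv2.resize(im[y:y+h,x:x+w],None,fx=8,fy=8,interpolation=cv2.INTER_CUBIC)
    m=(c>th).astype('u1');n,l,s,_=cv2.connectedComponentsWithStats(m);i=1+np.argmax(s[1:,4])
    m=(l==i).astype('u1');m=cv2.morphologyEx(m,cv2.MORPH_OPEN,np.ones((25,25)))
    ct=max(cv2.findContours(m,cv2.RETR_EXTERNAL,cv2.CHAIN_APPROX_NONE)[0],key=len)[:,0]
    P=np.array([back("top",(x+(u+.5)/8-.5,y+(v+.5)/8-.5),z)[:2] for u,v in ct],np.float32)
    r=cv2.minAreaRect(P*1000);print(th,r)
    # line fits for long sides
for th in(130,145,160): rect(295,203,55,60,th,.032)
for th in(130,145,160): rect(177,224,64,62,th,.022)
```

```text
130 ((585.2467041015625, 3.4368896484375), (71.683349609375, 121.08694458007812), 76.6436996459961)
145 ((585.0904541015625, 3.372081756591797), (69.51722717285156, 119.17242431640625), 76.34383392333984)Traceback (most recent call last):
  File "<stdin>", line 12, in <module>
  File "<stdin>", line 9, in rect
  File "h.py", line 7, in back
    c=calibration(n);T=c["world_to_cam"];R=T[:3,:3];C=-R.T@T[:3,3]
ValueError: time passes only in moves, steps and waits
```

The fit gives the housing at (0.585,0.0034) in the top frame and yaw -13.5°. Allowing for the camera bias seen at the gripped cover, the TCP goal is (0.5843,0.0032) with a turn of +32.15°.

Call:
{"api": "jog_arm", "payload": {
  "plan": [
    [0,0,0.01,0,0,0],
    [0,0,0.03,0,0,0],
    [0,0,0.03,0,0,0],
    [0,0,0.03,0,0,0],
    [0.003,-0.018,0,0,0,2.15],
    [0.005,-0.028,0,0,0,3],
    [0.007,-0.038,0,0,0,4],
    [0.007,-0.038,0,0,0,4],
    [0.007,-0.038,0,0,0,4],
    [0.007,-0.038,0,0,0,4]
  ]
}}

```text
clock: 15.6
tcp_pos: [0.5658, 0.0952, 0.1241]
orientation: [-0.001, 0.211, 0.978, -0.0]
wrist_force: [-0.1, -0.7, -1.4]
finger_gap: 0.0269
```

Call:
{"api": "jog_arm", "payload": {
  "plan": [
    [0.007,-0.038,0,0,0,4],
    [0.006,-0.028,0,0,0,4],
    [0.003,-0.018,0,0,0,2],
    [0.0017,-0.0095,0,0,0,1],
    [0,0,-0.015,0,0,0],
    [0,0,-0.015,0,0,0],
    [0,0,-0.01,0,0,0],
    [0,0,0,0,0,0],
    [0,0,0,0,0,0],
    [0,0,0,0,0,0]
  ]
}}

```text
clock: 16.6
tcp_pos: [0.5845, 0.0032, 0.0851]
orientation: [0.001, 0.117, 0.993, 0.0]
wrist_force: [-0.3, 0.1, -2.2]
finger_gap: 0.0265
```

```bash
python3 look.py f top,285,190,80,85,7 side,285,175,90,85,7; python3 -c "
from workcell import *;s=get_state();print(s['tcp_pos'],s['orientation'],s['wrist_force'],s['finger_gap'],s['clock'])"
```

```text
[0.58459396 0.00313084 0.08514911] [7.30381778e-04 1.17339176e-01 9.93091628e-01 4.37590053e-05] [-0.44970419 -0.86682725 -1.7507792 ] 0.02653436111979515 16.7
```

View pics/f_top.png

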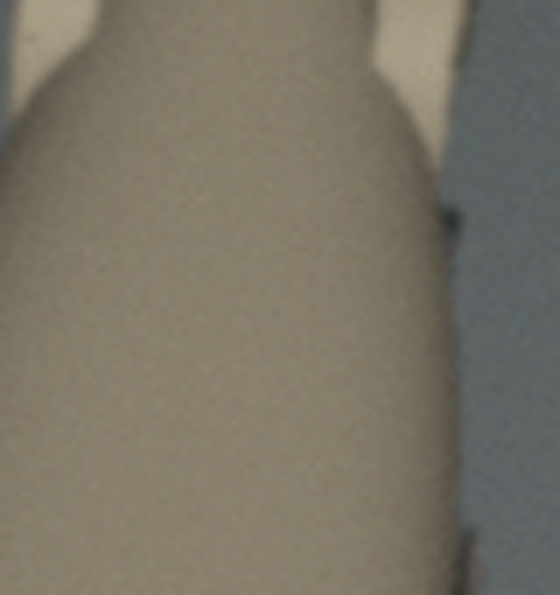

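View pics/f_side.png

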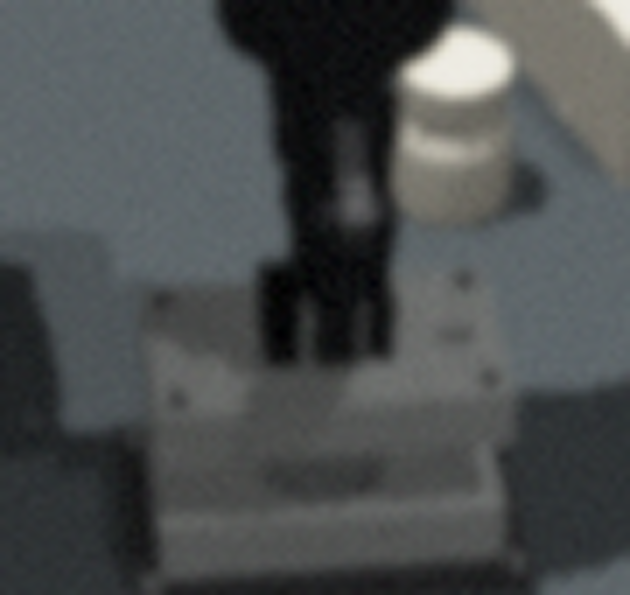

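The cover hovers over the housing. In the side crop its front-top edge runs (158,418)–(510,395) and the rim's front edge (158,515)–(500,490). The top view is blocked by the arm. I'll overlay the model.

```bash
cat > ov2.py <<'E'
from h import *
import cv2,sys
k=9;x0,y0,w,h=290,195,80,66
im=cv2.imread(sys.argv[1])
c=cv2.resize(im[y0:y0+h,x0:x0+w],None,fx=k,fy=k,interpolation=cv2.INTER_CUBIC)
CAL=calibration("side")
def pj(P):
    T=CAL["world_to_cam"];p=P@T[:3,:3].T+T[:3,3];q=p@CAL["K"].T;return q[:,:2]/q[:,2:]
def box(x,y,yaw,z,col):
    a=np.radians(yaw);L=np.array([(.06,.035),(.06,-.035),(-.06,-.035),(-.06,.035)])
    W=np.c_[x+L[:,0]*np.cos(a)-L[:,1]*np.sin(a),y+L[:,0]*np.sin(a)+L[:,1]*np.cos(a),np.full(4,z)]
    p=(pj(W)-[x0,y0]+.5)*k-.5;cv2.polylines(c,[p.astype(int)],True,col,1);print(z,p.round(0).tolist())
cz=float(sys.argv[2]);cx,cy,cyaw=map(float,sys.argv[3:6])
# +1.7mm side-camera y bias applied to both
box(cx,cy+.0017,cyaw,cz+.022,(0,0,255));box(cx,cy+.0017,cyaw,cz,(0,0,255))
box(.5844,.0049,-13.5,.032,(0,255,0));box(.5844,.0049,-13.5,.008,(0,255,0))
cv2.imwrite(sys.argv[6],c)
E
python3 ov2.py pics/f_side_full.png .0603 .5846 .0031 -13.5 pics/f_ov.png
```

```text
0.0823 [[574.0, 163.0], [618.0, 328.0], [159.0, 359.0], [137.0, 192.0]]
0.0603 [[570.0, 226.0], [613.0, 391.0], [161.0, 423.0], [139.0, 254.0]]
0.032 [[564.0, 304.0], [606.0, 471.0], [161.0, 502.0], [140.0, 333.0]]
0.008 [[560.0, 368.0], [601.0, 535.0], [163.0, 567.0], [142.0, 397.0]]
```

View pics/f_ov.png

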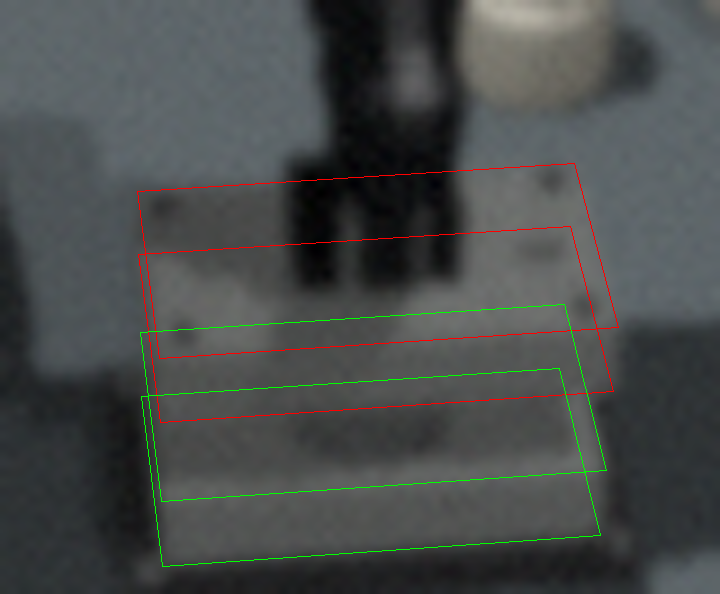

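```bash
python3 - <<'E'
import cv2
im=cv2.imread("pics/f_side_full.png");c=im[205:245,300:365]
c=cv2.resize(c,None,fx=12,fy=12,interpolation=cv2.INTER_CUBIC);c=cv2.convertScaleAbs(c,alpha=1.8,beta=-60);cv2.imwrite("pics/f_z.png",c)
E
python3 - <<'E'
from h import *
p=px((177,224,9),[(362,88),(490,218),(222,480),(92,348)])
W=np.array([back("top",q,.022)[:2] for q in p])-[.5301,.2934]
a=np.radians(-46);R=np.array([[np.cos(a),np.sin(a)],[-np.sin(a),np.cos(a)]]);print((W@R.T*1000).round(1))
E
```

```text
[[ 52.9  27.6]
 [ 53.  -26.2]
 [-52.8 -27. ]
 [-53.4  27. ]]
```

View pics/f_z.png

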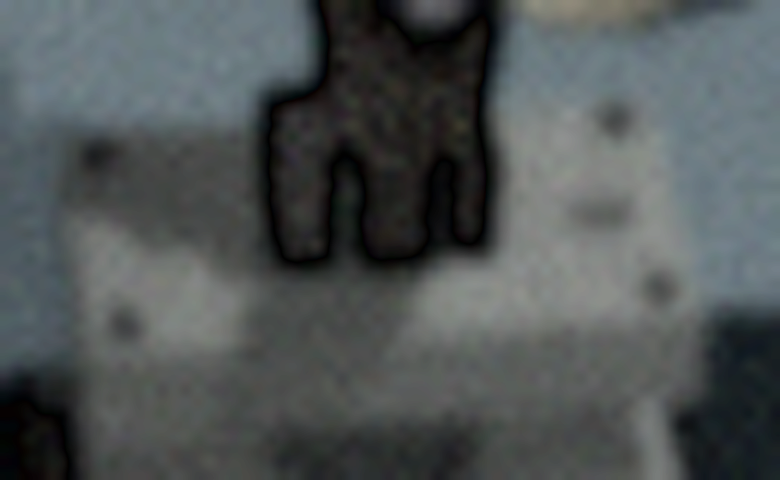

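Run:
```python
from h import *
CAL={n:calibration(n) for n in("side","top")}
import h; h.calibration=lambda n:CAL[n]
np.set_printoptions(precision=4,suppress=True)
Sl=[(-.053,.027),(-.053,-.027),(.053,.027),(.053,-.027),(.044,0)]
def go(name,pts,zt,g,L=Sl):
    for z in zt:
        LL=[(a,b,z) for a,b in L];p,r=fit([("side",LL,pts)],g);print(name,z,p[:2],np.degrees(p[2]).round(2),"rms",np.sqrt((r**2).mean()).round(2))
go("cover0",px((245,165,12),[(268,113),(155,228),(645,217),(535,340),(552,275)]),(.020,.022,.024),[.53,.29,-.8])
go("coverF",px((300,205,12),[(97,153),(124,322),(616,120),(659,288),(602,212)]),(.0803,.0823,.0843),[.58,0,-.23])
go("house0",px((295,220,11),[(635,92),(685,305),(140,340),(118,128)]),(.03,.032,.034),[.58,0,-.23],[(.06,.035),(.06,-.035),(-.06,-.035),(-.06,.035)])
print(get_state()["wrist_force"])
```

```text
cover0 0.02 [0.5307 0.3011] -45.58 rms 0.28
cover0 0.022 [0.53   0.2982] -45.64 rms 0.27
cover0 0.024 [0.5293 0.2954] -45.69 rms 0.27
coverF 0.0803 [0.5858 0.0083] -13.81 rms 0.3
coverF 0.0823 [0.5849 0.0061] -13.79 rms 0.29
coverF 0.0843 [0.584  0.0038] -13.78 rms 0.28
house0 0.03 [0.5852 0.0071] -13.86 rms 0.28
house0 0.032 [0.5844 0.005 ] -13.85 rms 0.26
house0 0.034 [0.5835 0.0029] -13.84 rms 0.24
[-0.4497 -0.8668 -1.7508]
```

The same-camera comparison puts the cover and housing within 0.1° of yaw and about 1 mm of position. I'll lower until the dowel tips enter and watch the force.

Call:
{"api": "jog_arm", "payload": {
  "plan": [
    [-0.0002,-0.0003,-0.004,0,0,0],
    [0,0,-0.003,0,0,0],
    [0,0,-0.003,0,0,0],
    [0,0,-0.002,0,0,0],
    [0,0,-0.001,0,0,0],
    [0,0,-0.001,0,0,0],
    [0,0,-0.001,0,0,0],
    [0,0,0,0,0,0],
    [0,0,0,0,0,0],
    [0,0,0,0,0,0]
  ]
}}

```text
clock: 17.7
tcp_pos: [0.5839, 0.0028, 0.0694]
orientation: [0.0, 0.117, 0.993, 0.0]
wrist_force: [0.1, 0.4, -2.2]
finger_gap: 0.0267
```

No contact with the underside at 0.0446, past the dowel tapers, so both dowels are in. Continuing down.

Call:
{"api": "jog_arm", "payload": {
  "plan": [
    [0,0,-0.001,0,0,0],
    [0,0,-0.001,0,0,0],
    [0,0,-0.001,0,0,0],
    [0,0,-0.001,0,0,0],
    [0,0,-0.001,0,0,0],
    [0,0,-0.001,0,0,0],
    [0,0,-0.001,0,0,0],
    [0,0,0,0,0,0],
    [0,0,0,0,0,0],
    [0,0,0,0,0,0]
  ]
}}

```text
clock: 18.7
tcp_pos: [0.5839, 0.0028, 0.0623]
orientation: [0.0, 0.117, 0.993, 0.0]
wrist_force: [1.2, 1.1, -3.3]
finger_gap: 0.0262
```

Call:
{"api": "jog_arm", "payload": {
  "plan": [
    [0,0,-0.001,0,0,0],
    [0,0,-0.001,0,0,0],
    [0,0,-0.001,0,0,0],
    [0,0,-0.001,0,0,0],
    [0,0,0,0,0,0],
    [0,0,0,0,0,0],
    [0,0,0,0,0,0],
    [0,0,0,0,0,0],
    [0,0,0,0,0,0],
    [0,0,0,0,0,0]
  ]
}}

```text
clock: 19.7
tcp_pos: [0.584, 0.0028, 0.0584]
orientation: [0.0, 0.117, 0.993, 0.0]
wrist_force: [-0.4, 2.2, 3.4]
finger_gap: 0.0265
```

The spring contact is there, at about +5.6 N. I'll press on to closure.

Call:
{"api": "jog_arm", "payload": {
  "plan": [
    [0,0,-0.0005,0,0,0],
    [0,0,-0.0005,0,0,0],
    [0,0,-0.0005,0,0,0],
    [0,0,-0.0005,0,0,0],
    [0,0,0,0,0,0],
    [0,0,0,0,0,0],
    [0,0,0,0,0,0],
    [0,0,0,0,0,0],
    [0,0,0,0,0,0],
    [0,0,0,0,0,0]
  ]
}}

```text
clock: 20.7
tcp_pos: [0.5839, 0.0028, 0.0568]
orientation: [0.0, 0.117, 0.993, 0.0]
wrist_force: [0.2, 1.4, 7.3]
finger_gap: 0.0267
```

Call:
{"api": "jog_arm", "payload": {
  "plan": [
    [0,0,-0.0005,0,0,0],
    [0,0,0,0,0,0],
    [0,0,-0.0005,0,0,0],
    [0,0,0,0,0,0],
    [0,0,0,0,0,0],
    [0,0,0,0,0,0],
    [0,0,0,0,0,0],
    [0,0,0,0,0,0],
    [0,0,0,0,0,0],
    [0,0,0,0,0,0]
  ]
}}

```text
clock: 21.7
tcp_pos: [0.584, 0.0028, 0.0568]
orientation: [0.001, 0.117, 0.993, -0.0]
wrist_force: [-2.8, 2.0, 12.6]
finger_gap: 0.0261
```

TCP stopped at 0.0568, which is the closed height, while the force rises. I'll add a little push and check by eye.

Call:
{"api": "jog_arm", "payload": {
  "plan": [
    [0,0,-0.0005,0,0,0],
    [0,0,0,0,0,0],
    [0,0,-0.0003,0,0,0],
    [0,0,0,0,0,0],
    [0,0,0,0,0,0],
    [0,0,0,0,0,0],
    [0,0,0,0,0,0],
    [0,0,0,0,0,0],
    [0,0,0,0,0,0],
    [0,0,0,0,0,0]
  ]
}}

```text
clock: 22.7
tcp_pos: [0.584, 0.0028, 0.0568]
orientation: [0.001, 0.117, 0.993, -0.0]
wrist_force: [-4.9, 2.1, 18.1]
finger_gap: 0.0266
```

```bash
python3 look.py g side,290,195,80,66,9; python3 -c "
from workcell import *;s=get_state();print(s['tcp_pos'],s['orientation'],s['wrist_force'],s['ft_torque'],s['finger_gap'],s['clock'])"
python3 ov2.py pics/g_side_full.png .032 .584 .0030 -13.5 pics/g_ov.png
```

```text
[0.58396099 0.00279516 0.05676826] [ 7.46563391e-04  1.17382532e-01  9.93086492e-01 -4.87330279e-05] [-4.83084189  2.39731645 17.66764463] [ 0.42215846  1.06324458 -0.049091  ] 0.02634666464287714 22.75
0.054 [[567.0, 244.0], [610.0, 410.0], [159.0, 441.0], [137.0, 273.0]]
0.032 [[563.0, 305.0], [605.0, 471.0], [160.0, 503.0], [139.0, 333.0]]
0.032 [[564.0, 304.0], [606.0, 471.0], [161.0, 502.0], [140.0, 333.0]]
0.008 [[560.0, 368.0], [601.0, 535.0], [163.0, 567.0], [142.0, 397.0]]
```

View pics/g_side.png

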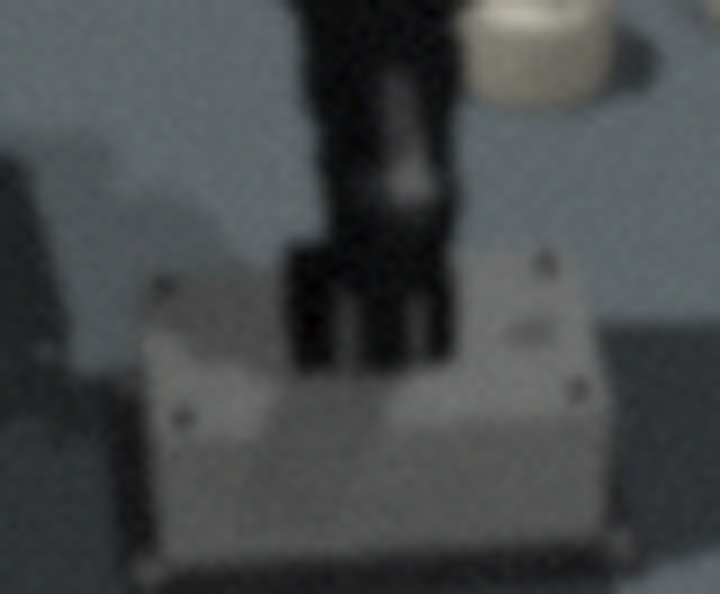

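View pics/g_side_full.png

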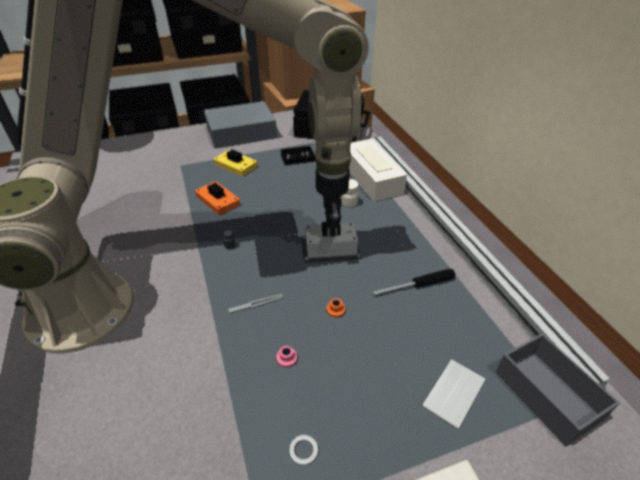

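The side view shows one continuous block, with no gap from (160,440) to (605,410), and the bystanders are unmoved. Handing in.

```bash
python3 -c "
from workcell import *;print(hand_in())"
```

```text
the job is handed in; nothing more can be done
None
```

I set the steel lens cell, wide flange down, in the round pocket and let go of it. I then fitted the silver cover over the two dowels and pressed it shut. The job was handed in at about 22.8 s, with the gripper still holding the cover closed.

**Closure:** the TCP stopped at z = 0.0568 m and stayed there as I pushed harder. That is the closed height, 32 mm above where I gripped the cover on the bench. The upward force on the tool rose to about 18 N (about 20 N of push counting the cover's weight), at a grip setting of 80 N.

**Fit:** no force showed as the dowels went into the holes. The final side view shows no gap between the halves, and the other things in that view stand where they were.

**Doubts:**
- The two cameras disagreed by about 2 mm in y, so I aligned the parts by comparing them within one camera.
- The top camera was blocked by the arm during both placements, so closure was checked only by the side view, the TCP height and the force.
- A small side load of about 5 N was left at the end.

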